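Top up the vial rack and peel off a cover for it

ROBOT

A 6-joint arm with a two-finger parallel gripper is mounted at the origin on a cart in front of the work surface, level with it; the furniture and walls round the work are solid. World frame = base frame: x ahead of the robot, y to its left, z up, the work surface at z = 0. Lengths are in m, angles in rad, forces in N, time in s.
With the tool pointing down it reaches from about 0.3 to 0.875 m from the base axis. Payload 6.4 kg.
Tool frame: the origin (TCP) lies midway between the tips of the shut fingers; the grasp point (between the pads) lies 19 mm behind it; z points along the fingers, y is the line along which they close (so a half turn about z gives the same grasp; the last joint's range is limited). The gripper opens to 85 mm and grips with 20 to 120 N. Pads are 22 mm wide; open, the fingers measure 114 mm over their backs; the gripper's body (76 mm by 85 mm) begins 54 mm behind the grasp point. The pads swing forward as they close: fully open they stand 13 mm farther back than shut.
Start: joints at [-1.489, 0.181, 1.607, -0, 1.354, -0.206], TCP at [0.163, -0.551, 0.231] pointing down, gripper open.
Joint ranges: [-2.99, 2.99], [-0.89, 2.07], [0.3, 2.58], [-1.14, 4.28], [0, 2.63], [-3.12, 3.12]. Speed limits (rad/s): [2.57, 2.57, 3.01, 3.14, 3.14, 3.14].

INTERFACE

Orientations are given as a unit quaternion [w, x, y, z].
In Python, from bench import ctrl gives the robot as it stands.
- The arm moves only by the tool drive_tool, never from a script. Its argument "plan" is a list that holds one entry, the list of rows, each a list of 4 numbers: the shift along the tool's x, y, z scaled (see below), then the turn about the tool's z scaled (see below). In form: [[[x, y, z, roll], ...]]. A call has 1 to 12 rows; each row is the pose to reach, as a shift and turn from the pose commanded when the call began, along the tool's axes at that moment, turning the shorter way round; what a row does not reach only later rows make up. The controller multiplies each number of a shift by 400 mm and each number of a turn by 180 degrees. A row lasts 1/12 s, in which the tool goes at most 41.7 mm and 7.16 degrees, less where a joint would pass 70% of its speed; a pose out of reach is approached as far as the arm can. A call with a number of a shift or a turn outside -1 to 1 is refused whole. A call with a gripper value outside its range is refused whole. "jaw" is the closure, from 0 (fully open) to 1 (shut), set as the call begins (left out, the last holds). The fingers move at their own pace and stop on an object; the grip force is fixed at half the most. Time passes only in rows, so rows that repeat a pose let the fingers close. It gives the time, the measured TCP pose, the force, the opening and the grip force at its end, in the units of the state.
- ctrl.get_obs(): the state, without advancing time (a new reading comes with each control period).
- ctrl.camera(name): name is "scene" or "top" or "wrist"; returns (picture, depth): 420x560x3 uint8, red, green, blue; 420x560 float32, m along the optical axis (not along the pixel's ray), 0 where there is no reading.
- ctrl.camera_info(name): a dict with "camera_matrix" (3x3 intrinsics, pixels), "D" ([k1, k2, p1, p2, k3] as OpenCV has them; the pictures are not rectified), "R" (3x3) and "t" (3): a world point X has camera coordinates R X + t; the wrist camera has in their place "T_tool_cam" (4x4, takes a point from camera to tool coordinates, whose origin is the TCP and whose axes are the flange's). Camera axes: x right, y down, z forward; pixel columns grow to the right and rows downward; lengths in m; the calibration is good to about 2 mm. A picture is of the moment at which its call begins: read the wrist's pose just before it. camera_info takes no time and is no camera call.
- ctrl.hand_in(): hands the job in; it is judged then, once.
The state is a dict: "time_s": time; "q": joint angles; "dq": joint speeds; "joint_efforts": joint torques, N m; "eef_pos": TCP position; "eef_rot": TCP orientation; "wrist_force": force on the tool from outside, world axes, zero at the start; "torque": the same for the moment, N m; "opening": opening from 0.0 (shut) to 1.0 (fully open); "grasp_force": force on a finger pad.
Only numpy, scipy, OpenCV 4.12 (cv2) and the standard library are available. Lean on these libraries where they do the work, as an engineer would, in place of code of your own. Each camera call takes 0.05 s, during which the arm holds its last target. There are 200 camera calls.

TASK

Put the two spare vials into the two empty cells of the vial rack, standing fully down. Then take the top cover of the nested stack by its corner pull tab and peel it off, raising that corner a couple of centimetres while the opposite corner is still seated, so that the clinging covers below stay where they are on the bench. Finish while holding the cover still, level and square above the middle of the filled rack, about 10 cm above the caps, so that it can be checked for dust before it goes on; do not knock or shift anything else.

Things in the scene. Friction and masses are not known exactly. Their poses are not given: they have to be found in the camera images.
- vial_rack: dark blue rack, loose, about 0.9 kg: block 116 (x) x 132 (y) mm, 36 mm high, with a 24 mm high shoulder all round (140 x 156 mm). Origin: centre of its underside. Six square cells 30 mm wide, 28 mm deep, mouths chamfered 2 mm, floors 8 mm above the bench: 2 along x (+-28 mm) by 3 along y (0, +-38 mm). Four hold vials, two are empty; which two differs from start to start
- cell_1 (a point): centre of the floor of the rack's cell at x +28, y +38 mm in the rack's frame; the cell's mouth is 28 mm above it
- cell_2 (a point): centre of the floor of the rack's cell at x +28, y +0 mm in the rack's frame; the cell's mouth is 28 mm above it
- cell_3 (a point): centre of the floor of the rack's cell at x +28, y -38 mm in the rack's frame; the cell's mouth is 28 mm above it
- cell_4 (a point): centre of the floor of the rack's cell at x -28, y +38 mm in the rack's frame; the cell's mouth is 28 mm above it
- cell_5 (a point): centre of the floor of the rack's cell at x -28, y +0 mm in the rack's frame; the cell's mouth is 28 mm above it
- cell_6 (a point): centre of the floor of the rack's cell at x -28, y -38 mm in the rack's frame; the cell's mouth is 28 mm above it
- vial_1: amber glass vial with a white ribbed cap, upright, 24 mm across over its whole height of 48 mm, 22 g; origin: centre of its underside. It already stands in a cell of the rack, its top 20 mm above the block
- vial_2: amber glass vial with a white ribbed cap, upright, 24 mm across over its whole height of 48 mm, 22 g; origin: centre of its underside. It already stands in a cell of the rack, its top 20 mm above the block
- vial_3: amber glass vial with a white ribbed cap, upright, 24 mm across over its whole height of 48 mm, 22 g; origin: centre of its underside. It already stands in a cell of the rack, its top 20 mm above the block
- vial_4: amber glass vial with a white ribbed cap, upright, 24 mm across over its whole height of 48 mm, 22 g; origin: centre of its underside. It already stands in a cell of the rack, its top 20 mm above the block
- spare_1: amber glass vial with a white ribbed cap, upright, 24 mm across over its whole height of 48 mm, 22 g; origin: centre of its underside. A spare: it stands on the open bench
- spare_2: amber glass vial with a white ribbed cap, upright, 24 mm across over its whole height of 48 mm, 22 g; origin: centre of its underside. A spare: it stands on the open bench
- top_cover: topmost of four equal rigid pale covers nested in a stack; 0.12 kg, 128 (x) x 148 (y) x 38 mm high, open below. Skirt 14 mm deep up to a ledge, above it a dome 116 x 136 mm. Origin: centre of its underside, 72 mm above the bench while nested. The ledge rests on the next cover's dome; the skirt goes 14 mm over that dome with 3.5 mm play. Pull tab at its (-x, +y) corner
- tab (a point): grip point of the top cover: middle of the upright finger rib on its pull tab, at x -78, y +88, z +11 mm in the cover's frame. Rib 10 mm thick, 28 mm long, running straight out from the corner (direction (-1, +1) in the cover's frame); its top is 8 mm above this point, the flat ear under it 8 mm below. It is the stack's highest tab; lower covers' tabs alternate between both ends of that diagonal
- far_corner (a point): the top cover's far corner, diagonally across from the tab, at x +60, y -70 mm in the cover's frame, at the height of its underside; the peel pivots here, on the ledge 14 mm above
- cover_stack: the three covers below, stuck together, loose, 0.36 kg, 128 x 148 x 86 mm high; origin: centre of its underside, axes as the top cover's. Four springy pips on its dome snap over beads in the top cover's skirt and hold with about 1 N each until the skirt there has risen 5 mm: two by the far corner, one by each side corner, none by the tab. A straight pull drags these covers up
- stain_bottle: purple bottle with a red cap, 48 mm across, 109 mm high, loose, stands by; origin: centre of its underside

How it is judged:
On the way, in this order (a step that is already met when the one before it is completed fails the run):
1. with the cover still nested, all six cells of the rack hold a vial standing fully down (distance between any of vial_1, vial_2, vial_3, vial_4, spare_1, spare_2 and cell_1 below 0.006 m and distance between any of vial_1, vial_2, vial_3, vial_4, spare_1, spare_2 and cell_2 below 0.006 m and distance between any of vial_1, vial_2, vial_3, vial_4, spare_1, spare_2 and cell_3 below 0.006 m and distance between any of vial_1, vial_2, vial_3, vial_4, spare_1, spare_2 and cell_4 below 0.006 m and distance between any of vial_1, vial_2, vial_3, vial_4, spare_1, spare_2 and cell_5 below 0.006 m and distance between any of vial_1, vial_2, vial_3, vial_4, spare_1, spare_2 and cell_6 below 0.006 m and angle between each of vial_1, vial_2, vial_3, vial_4, spare_1, spare_2's own z axis and vertical below 0.12 rad and z of tab in the frame of cover_stack below 0.091 m), for 0.2 s.
2. the top cover is being peeled: its tab corner is 15 mm or more above its nested height while the far corner is less than 8 mm above its own (z of tab in the frame of cover_stack above 0.098 m and z of far_corner in the frame of cover_stack below 0.08 m and height (world z) of cover_stack below 0.01 m), for 0.1 s.
At the end, for the whole second after the job is handed in: Every cell holds an upright vial, fully down (6 mm). The cover is held still over the rack: centre within 25 mm, underside 0.11 to 0.22 m above the bench, level and square within 8 degrees, touching neither rack nor stack. The other covers stand flat within 30 mm of their place (distance between any of vial_1, vial_2, vial_3, vial_4, spare_1, spare_2 and cell_1 below 0.006 m and distance between any of vial_1, vial_2, vial_3, vial_4, spare_1, spare_2 and cell_2 below 0.006 m and distance between any of vial_1, vial_2, vial_3, vial_4, spare_1, spare_2 and cell_3 below 0.006 m and distance between any of vial_1, vial_2, vial_3, vial_4, spare_1, spare_2 and cell_4 below 0.006 m and distance between any of vial_1, vial_2, vial_3, vial_4, spare_1, spare_2 and cell_5 below 0.006 m and distance between any of vial_1, vial_2, vial_3, vial_4, spare_1, spare_2 and cell_6 below 0.006 m and angle between each of vial_1, vial_2, vial_3, vial_4, spare_1, spare_2's own z axis and vertical below 0.12 rad and horizontal distance between top_cover and vial_rack below 0.025 m and height (world z) of top_cover between 0.11 and 0.22 m and angle between top_cover's own z axis and vertical below 0.14 rad and angle between the x axis of top_cover and the x axis of vial_rack, either way round below 0.15 rad and linear speed of top_cover below 0.02 m/s and contact force between the fingers and top_cover above 1 N and contact force between top_cover and cover_stack below 0.1 N and contact force between top_cover and vial_rack below 0.1 N and height (world z) of cover_stack below 0.004 m and angle between each of cover_stack, vial_rack's own z axis and vertical below 0.05 rad and distance of cover_stack from where it was at the start of the episode below 0.03 m); the arm keeps its last pose, push and grip.
It fails at once if the covers below are lifted off the bench, tipped or shoved away (height (world z) of cover_stack above 0.02 m or angle between cover_stack's own z axis and vertical above 0.15 rad or distance of cover_stack from where it was at the start of the episode above 0.03 m).
It fails at once if the rack is shoved about (distance of vial_rack from where it was at the start of the episode above 0.03 m).
It fails at once if the stain bottle is shifted or knocked over (distance of stain_bottle from where it was at the start of the episode above 0.03 m or angle between stain_bottle's own z axis and vertical above 0.5 rad).
It also fails if it takes over 70 s, if anything falls off the work surface, if the arm or the gripper's body presses on something with over 40 N, if the wrist force passes 120 N, or if a joint passes its speed limit or range.

## Working session

There is one attempt and no reset: what is moved stays moved. The work goes in short steps, Python scripts to look and compute and a tool call to move; the robot and the scene stay as the last step left them, time stands still between calls to the robot, and variables do not carry over. Pictures are saved under pics/ and viewed, at most 10 in all, crops included, and the job is handed in when it is done.

Besides the shell and the picture viewer there is one more tool, called after "Emit:" by a JSON object that holds its "op" and its "data", one argument or row to a line. drive_tool: Moves the arm, as the interface text tells. Its arguments: {"type":"object","properties":{"plan":{"type":"array"},"jaw":{"type":"number"}},"required":["plan"]}

```bash
ls; mkdir -p pics; python3 - <<'E'
from bench import ctrl
import cv2,numpy as np
o=ctrl.get_obs()
for k in o: print(k,np.round(o[k],4))
for n in ("scene","top"):
    p,d=ctrl.camera(n); cv2.imwrite(f"pics/{n}0.png",p[:,:,::-1]); np.save(f"{n}0.npy",d)
    i=ctrl.camera_info(n); print(n,i)
print(ctrl.camera_info("wrist"))
E
```

```text
pics
time_s 0.0
q [-1.4893  0.1816  1.608  -0.      1.3538 -0.2063]
dq [-0.0012 -0.0011 -0.0008  0.0007  0.0007 -0.0003]
joint_efforts [-1.00000e-04 -4.44874e+01 -3.51342e+01 -3.00000e-04  9.00000e-03
  0.00000e+00]
eef_pos [ 0.1632 -0.5508  0.2304]
eef_rot [-9.000e-04  9.897e-01  1.434e-01  1.000e-04]
wrist_force [ 0.4029  0.2941 -0.8981]
torque [ 0.0278 -0.0485 -0.0384]
grasp_force 0.0
opening 0.9998
scene {'camera_matrix': array([[413.93607414,   0.        , 277.30136042],
       [  0.        , 413.93607414, 203.56575945],
       [  0.        ,   0.        ,   1.        ]]), 'D': array([-0.02995118,  0.        ,  0.        ,  0.        ,  0.        ]), 'R': array([[ 0.97347357,  0.22812921, -0.01750077],
       [ 0.14776158, -0.68523906, -0.71317175],
       [-0.17468752,  0.69166791, -0.70077084]]), 't': array([-0.57909258,  0.00818804,  1.15889646])}
top {'camera_matrix': array([[478.45261233,   0.        , 266.39718683],
       [  0.        , 478.45261233, 213.56474401],
       [  0.        ,   0.        ,   1.        ]]), 'D': array([-0.15211544,  0.        ,  0.        ,  0.        ,  0.        ]), 'R': array([[-0.02550571, -0.99954702, -0.0159754 ],
       [-0.99740504,  0.02652079, -0.0669315 ],
       [ 0.06732486,  0.01422681, -0.99762967]]), 't': array([0.09087169, 0.57078454, 1.30983172])}
{'camera_matrix': array([[295.84219564,   0.        , 279.82598758],
       [  0.        , 295.84219564, 210.78166543],
       [  0.        ,   0.        ,   1.        ]]), 'D': array([0.00365073, 0.        , 0.        , 0.        , 0.        ]), 'T_tool_cam': array([[ 2.10945750e-05, -9.48359919e-01, -3.17196253e-01,
         8.25509748e-02],
       [ 9.99999914e-01, -1.11225613e-04,  3.99047862e-04,
        -3.93739524e-05],
       [-4.13721346e-04, -3.17196234e-01,  9.48359836e-01,
        -1.43129174e-01],
       [ 0.00000000e+00,  0.00000000e+00,  0.00000000e+00,
         1.00000000e+00]])}
```

View pics/top0.png

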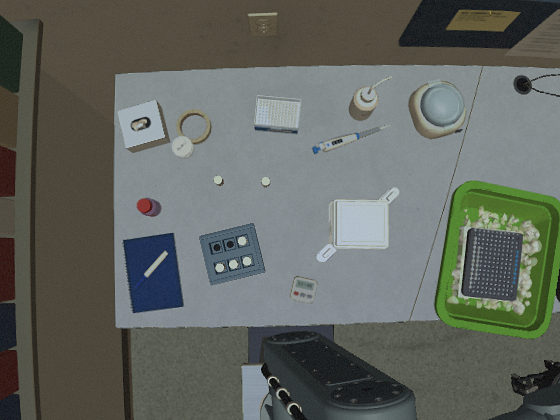

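View pics/scene0.png

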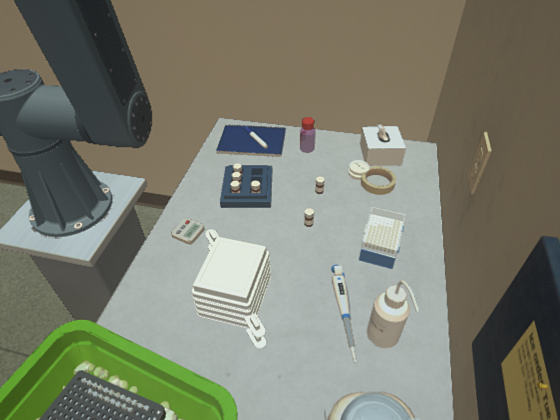

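Top view: image up is +x and left is +y. The spares are at (218,180) and (265,181). The rack is at (232,253), with its empty cells near (217,247) and (229,244). The stack is at (360,222) with tabs at (392,193) and (325,254), and the bottle is at (147,206). The scene view agrees with this. Next I measure from depth.

```bash
cat > h.py <<'E'
import cv2,numpy as np
from bench import ctrl
from scipy.spatial.transform import Rotation as Ro
def R_of(q): return Ro.from_quat(q,scalar_first=True).as_matrix()
def cloud(name,d,pose=None):
    i=ctrl.camera_info(name); h,w=d.shape
    u,v=np.meshgrid(np.arange(w),np.arange(h))
    n=cv2.undistortPoints(np.stack([u,v],-1).reshape(-1,1,2).astype(float),i['camera_matrix'],i['D']).reshape(h,w,2)
    P=np.concatenate([n*d[...,None],d[...,None]],-1)
    if name=='wrist':
        T=i['T_tool_cam']; P=P@T[:3,:3].T+T[:3,3]
        p,q=pose; W=P@R_of(q).T+p
    else: W=(P-i['t'])@i['R']
    W[d<=0]=np.nan
    return W
def rect(pts):
    (c,s,a)=cv2.minAreaRect(pts.astype(np.float32)); return np.round(c,4),np.round(s,4),round(a,2)
E
python3 - <<'E'
from h import *
im=cv2.imread('pics/top0.png').astype(int); W=cloud('top',np.load('top0.npy'))
def bx(u0,u1,v0,v1): 
    m=np.zeros(W.shape[:2],bool); m[v0:v1,u0:u1]=1; return m
z=W[...,2]
print('bench',np.nanmedian(z[280:300,200:260]))
for n,u,v in [('s1',218,180),('s2',265,181),('bottle',147,206)]:
    m=bx(u-16,u+17,v-16,v+17); zz=z[m]; zt=np.nanpercentile(zz[zz>0.02],80)
    k=m&(abs(z-zt)<.006); print(n,zt,k.sum(),np.median(W[k],0), (W[k].max(0)+W[k].min(0))/2, np.ptp(W[k],0))
m=bx(190,275,212,295)
for lo,hi in [(.017,.030),(.03,.042),(.05,.065),(.017,.07)]:
    k=m&(z>lo)&(z<hi); print('rack',lo,k.sum(),rect(W[k][:,:2]))
for u,v in [(217,247),(229,244),(242,241),(220,268),(233,265),(247,262)]:
    k=bx(u-5,u+6,v-5,v+6)&(z>.045); print(u,v,k.sum(),z[v,u], W[k].mean(0) if k.any() else '')
m=bx(300,415,175,275)
print('stack hist',np.histogram(z[m],np.arange(0,.13,.005)))
for lo in (.1,.104):
    k=m&(z>lo); print('dome',k.sum(),rect(W[k][:,:2]),np.median(z[k]))
for n,mm in [('tabLL',bx(312,332,243,268)),('tabUR',bx(385,405,183,205))]:
    k=mm&(z>.015); print(n,k.sum(),np.percentile(z[k],[5,25,50,75,90,98]))
    k2=mm&(z>np.percentile(z[k],90)-.004); print(rect(W[k2][:,:2]),W[k2].mean(0))
E
```

```text
bench -0.00234457092082774
s1 0.04748075217927343 57 [0.66989931 0.20679626 0.04547195] [0.67006852 0.20653186 0.04643833] [0.02313225 0.02249046 0.00965459]
s2 0.047562609393244026 59 [0.6609116  0.07702191 0.04501687] [0.66108533 0.07714763 0.04626873] [0.02237797 0.02216754 0.0093861 ]
bottle 0.10701330508613717 154 [0.59890412 0.39917267 0.10661686] [0.59862377 0.39981892 0.10706958] [0.03734827 0.03856608 0.01128416]
rack 0.017 948 (array([0.4638, 0.1754]), array([0.1404, 0.1567]), 12.11)
rack 0.03 1236 (array([0.4641, 0.1754]), array([0.1165, 0.1329]), 12.35)
rack 0.05 228 (array([0.4648, 0.1752]), array([0.081 , 0.0976]), 11.0)
rack 0.017 2444 (array([0.4638, 0.1754]), array([0.1404, 0.1567]), 12.11)
217 247 0 0.0012419561358618318 
229 244 0 0.00802237586184235 
242 241 64 0.05495859777336126 [0.49980041 0.14352462 0.05301081]
220 268 65 0.051237648248000554 [0.42911129 0.20676162 0.05282926]
233 265 65 0.05552834239669631 [0.43671058 0.16904847 0.05413123]
247 262 61 0.05442033045553159 [0.44469761 0.13167638 0.05346533]
stack hist (array([1925,   46,    1,    2,   37,   32,
[... 166 characters left out ...]
0.02 , 0.025, 0.03 , 0.035, 0.04 ,
       0.045, 0.05 , 0.055, 0.06 , 0.065, 0.07 , 0.075, 0.08 , 0.085,
       0.09 , 0.095, 0.1  , 0.105, 0.11 , 0.115, 0.12 , 0.125]))
dome 2320 (array([ 0.5362, -0.1737]), array([0.1367, 0.1154]), 88.48) 0.10726385183442161
dome 2088 (array([ 0.5362, -0.1737]), array([0.1367, 0.1151]), 88.3) 0.10759648578104788
tabLL 193 [0.02383033 0.06970223 0.07276606 0.07632075 0.08878147 0.090792  ]
(array([ 0.461 , -0.0833]), array([0.0096, 0.0259]), 42.39) [ 0.46107086 -0.08272023  0.08886156]
tabUR 150 [0.04647054 0.04876567 0.05177679 0.063771   0.08297568 0.10939066]
(array([ 0.5901, -0.2415]), array([0.0122, 0.0146]), 11.97) [ 0.58889393 -0.24130927  0.09986762]
```

Tab LL, at world (0.461, -0.083) with its rib top near 0.09, is the top cover's tab. It matches the prediction from the cover pose: centre (0.536, -0.174), yaw -1.6°. The rack is at (0.464, 0.1754), yaw 12.2°, and the caps agree with the cells to about 1 mm. Cells 1 and 2 are empty.

```bash
cat >> h.py <<'E'
def go(*targets):
    """print scaled rows from the present pose to world (x,y,z,tool-x yaw deg)"""
    o=ctrl.get_obs(); R=R_of(o['eef_rot']); p=o['eef_pos']; yaw=np.degrees(np.arctan2(R[1,0],R[0,0]))
    Rn=np.array([[np.cos(np.radians(yaw)),np.sin(np.radians(yaw)),0],[np.sin(np.radians(yaw)),-np.cos(np.radians(yaw)),0],[0,0,-1]]).T
    Rn=np.column_stack([R[:,0],R[:,1],R[:,2]])
    print('t',round(o['time_s'],2),'p',np.round(p,4),'yaw',round(yaw,2),'open',round(o['opening'],3),'gf',round(float(o['grasp_force']),1),'F',np.round(o['wrist_force'],1),'tiltz',np.round(R[:2,2],4))
    for t in targets:
        s=R.T@(np.array(t[:3])-p)/.4; dy=(t[3]-yaw+180)%360-180
        print(t,'->',np.round(s,4),round(-dy/180,4),'dist rows',round(np.linalg.norm(s)*.4/.0417,1),round(abs(dy)/7.16,1))
E
python3 -c "
from h import *
go((.42,-.17,.23,102.2),(.67,.2066,.15,102.2))"
```

```text
t 0.1 p [ 0.1632 -0.5508  0.2305] yaw 16.49 open 0.998 gf 0.0 F [-0.2 -0.1  0.5] tiltz [-0.0001  0.0016]
(0.42, -0.17, 0.23, 102.2) -> [ 0.8859 -0.7307  0.0026] -0.4762 dist rows 11.0 12.0
(0.67, 0.2066, 0.15, 102.2) -> [ 1.7524 -1.4558  0.204 ] -0.4762 dist rows 21.9 12.0
```

Emit:
{"op": "drive_tool", "data": {
  "plan": [
    [[0.886,-0.731,0,-0.476],[0.886,-0.731,0,-0.476],[0.886,-0.731,0,-0.476],[0.886,-0.731,0,-0.476],[0.886,-0.731,0,-0.476],[0.886,-0.731,0,-0.476],[0.886,-0.731,0,-0.476],[0.886,-0.731,0,-0.476],[0.886,-0.731,0,-0.476],[0.886,-0.731,0,-0.476],[0.886,-0.731,0,-0.476],[0.886,-0.731,0,-0.476]]
  ],
  "jaw": 0
}}

```text
time_s: 1.1
eef_pos: [0.4226, -0.1642, 0.2311]
eef_rot: [-0.0, 0.623, 0.782, 0.001]
wrist_force: [-0.8, -0.6, -0.1]
opening: 1.005
grasp_force: 0.0
```

```bash
python3 -c "
from h import *
go((.67,.2066,.15,102.2))"
```

```text
t 1.1 p [ 0.4226 -0.1642  0.2311] yaw 102.92 open 1.005 gf 0.0 F [-0.8 -0.6 -0.1] tiltz [0.0012 0.0027]
(0.67, 0.2066, 0.15, 102.2) -> [0.7648 0.8099 0.2061] 0.004 dist rows 10.9 0.1
```

Emit:
{"op": "drive_tool", "data": {
  "plan": [
    [[0.77,0.81,0.2,0],[0.77,0.81,0.2,0],[0.77,0.81,0.2,0],[0.77,0.81,0.2,0],[0.77,0.81,0.2,0],[0.77,0.81,0.2,0],[0.77,0.81,0.2,0],[0.77,0.81,0.2,0],[0.77,0.81,0.2,0],[0.77,0.81,0.2,0],[0.77,0.81,0.2,0],[0.77,0.81,0.2,0]]
  ]
}}

```text
time_s: 2.1
eef_pos: [0.6723, 0.2046, 0.1472]
eef_rot: [-0.002, 0.627, 0.779, -0.0]
wrist_force: [-0.5, 0.1, -0.3]
opening: 0.999
grasp_force: 0.0
```

```bash
python3 - <<'E'
from h import *
ctrl.camera('top')
o=ctrl.get_obs(); p,d=ctrl.camera('wrist'); cv2.imwrite('pics/w1.png',p[:,:,::-1]); 
W=cloud('wrist',d,(o['eef_pos'],o['eef_rot'])); z=W[...,2]
print('bench',np.nanmedian(z[abs(z)<.01]))
for c in ((.67,.2066),(.661,.077)):
    k=(abs(z-.048)<.006)&(np.hypot(W[...,0]-c[0],W[...,1]-c[1])<.03)
    if k.sum()>10: print(k.sum(),np.median(W[k],0),(W[k].max(0)+W[k].min(0))/2,np.ptp(W[k],0))
go((.67,.2066,.15,102.2))
E
```

```text
bench 0.0005199113704504044
628 [0.66968316 0.21018579 0.04832212] [0.66999034 0.20939984 0.04621165] [0.02424142 0.02470122 0.00838752]
467 [0.66214428 0.08112028 0.0482413 ] [0.66216754 0.07869121 0.04618583] [0.02478011 0.02429485 0.00815247]
t 2.2 p [0.671  0.2003 0.149 ] yaw 102.31 open 1.0 gf 0.0 F [ 1.  -0.5  0.1] tiltz [-0.0033 -0.0006]
(0.67, 0.2066, 0.15, 102.2) -> [ 0.016   0.0009 -0.0025] 0.0006 dist rows 0.2 0.0
```

```bash
python3 -c "
from h import *
go((.67,.208,.06,102.2),(.67,.208,.032,102.2))"
```

```text
t 2.2 p [0.671  0.2003 0.149 ] yaw 102.31 open 1.0 gf 0.0 F [ 1.  -0.5  0.1] tiltz [-0.0033 -0.0006]
(0.67, 0.208, 0.06, 102.2) -> [0.0194 0.0024 0.2225] 0.0006 dist rows 2.1 0.0
(0.67, 0.208, 0.032, 102.2) -> [0.0194 0.0026 0.2925] 0.0006 dist rows 2.8 0.0
```

Emit:
{"op": "drive_tool", "data": {
  "plan": [
    [[0.019,0.002,0.15,0],[0.019,0.002,0.22,0],[0.019,0.002,0.27,0],[0.019,0.002,0.293,0],[0.019,0.002,0.293,0],[0.019,0.002,0.293,0]]
  ]
}}

```text
time_s: 2.7
eef_pos: [0.6717, 0.2057, 0.0355]
eef_rot: [0.0, 0.629, 0.778, 0.0]
wrist_force: [0.3, -0.7, 1.1]
opening: 0.998
grasp_force: 0.0
```

Emit:
{"op": "drive_tool", "data": {
  "plan": [
    [[0,0,0,0],[0,0,0,0],[0,0,0,0],[0,0,0,0],[0,0,0,0],[0,0,0,0],[0,0,0,0],[0,0,0,0]]
  ],
  "jaw": 1
}}

```text
time_s: 3.37
eef_pos: [0.6715, 0.2067, 0.0352]
eef_rot: [0.0, 0.628, 0.778, 0.0]
wrist_force: [-2.7, 0.6, 5.7]
opening: 0.253
grasp_force: 58.6
```

```bash
python3 -c "
from h import *
go((.4833,.2185,.085,102.2),(.4833,.2185,.041,102.2))"
```

```text
t 3.37 p [0.6715 0.2067 0.0352] yaw 102.18 open 0.253 gf 58.6 F [-2.7  0.6  5.7] tiltz [0.0011 0.0001]
(0.4833, 0.2185, 0.085, 102.2) -> [ 0.1281 -0.4536 -0.125 ] -0.0001 dist rows 4.7 0.0
(0.4833, 0.2185, 0.041, 102.2) -> [ 0.1281 -0.4537 -0.015 ] -0.0001 dist rows 4.5 0.0
```

Emit:
{"op": "drive_tool", "data": {
  "plan": [
    [[0,0,-0.1,0],[0,0,-0.175,0],[0.064,-0.227,-0.175,0],[0.128,-0.454,-0.175,0],[0.128,-0.454,-0.175,0],[0.128,-0.454,-0.175,0],[0.128,-0.454,-0.175,0],[0.128,-0.454,-0.175,0],[0.128,-0.454,-0.175,0],[0.128,-0.454,-0.175,0]]
  ]
}}

```text
time_s: 4.2
eef_pos: [0.484, 0.2185, 0.1047]
eef_rot: [0.001, 0.628, 0.778, 0.001]
wrist_force: [-0.1, 0.4, -0.1]
opening: 0.247
grasp_force: 58.9
```

```bash
python3 - <<'E'
from h import *
o=ctrl.get_obs(); p,d=ctrl.camera('wrist'); cv2.imwrite('pics/w2.png',p[:,:,::-1]); 
W=cloud('wrist',d,(o['eef_pos'],o['eef_rot'])); np.save('w2.npy',W); z=W[...,2]
print('bench',np.nanmedian(z[abs(z)<.01]))
for i,j in [(28,38),(28,0),(28,-38),(-28,38),(-28,0),(-28,-38)]:
    a=np.radians(12.2); c=np.array([.464,.1754])+np.array([i*np.cos(a)-j*np.sin(a),i*np.sin(a)+j*np.cos(a)])/1000
    k=(abs(z-.056)<.006)&(np.hypot(W[...,0]-c[0],W[...,1]-c[1])<.016)
    print(i,j,c.round(4),k.sum(),(W[k].max(0)+W[k].min(0))/2 if k.any() else '',np.ptp(W[k],0) if k.any() else '')
go((.4833,.2185,.085,102.2),(.4833,.2185,.044,102.2))
E
```

```text
bench 0.0005189960142578873
28 38 [0.4833 0.2185] 0  
28 0 [0.4914 0.1813] 0  
28 -38 [0.4994 0.1442] 754 [0.50032858 0.14632822 0.05425208] [0.02461158 0.0251729  0.00836722]
-28 38 [0.4286 0.2066] 961 [0.42960105 0.20868586 0.05434908] [0.02487445 0.02461249 0.00866397]
-28 0 [0.4366 0.1695] 848 [0.4377546  0.17145852 0.05403436] [0.02444862 0.02425964 0.00806491]
-28 -38 [0.4447 0.1323] 19 [0.44154726 0.14468839 0.05141918] [0.00888486 0.00487629 0.00267303]
t 4.25 p [0.4843 0.2183 0.1046] yaw 102.15 open 0.251 gf 58.9 F [-0.1  0.7 -0. ] tiltz [0.0018 0.0003]
(0.4833, 0.2185, 0.085, 102.2) -> [ 0.0009 -0.0026  0.049 ] -0.0003 dist rows 0.5 0.0
(0.4833, 0.2185, 0.044, 102.2) -> [ 0.0009 -0.0027  0.1515] -0.0003 dist rows 1.5 0.0
```

View pics/w2.png

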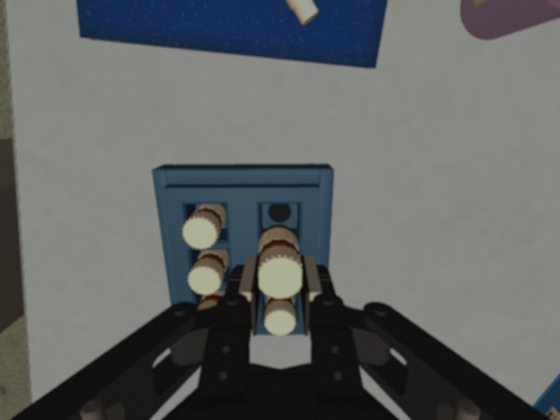

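The wrist view shows the held vial's cap at (280,270) between the pads, with cell 1 below it. The wrist camera reads about (+1, +2) mm from the top camera, so next I measure the held cap in that frame.

```bash
python3 - <<'E'
from h import *
W=np.load('w2.npy'); v,u=np.mgrid[0:420,0:560]; z=W[...,2]
m=(abs(u-280)<21)&(abs(v-275)<22)&(z>.1)
zt=np.percentile(z[m],80); k=m&(abs(z-zt)<.003); print(zt,k.sum(),(W[k].max(0)+W[k].min(0))/2,np.ptp(W[k],0))
import cv2
(c,r)=cv2.minEnclosingCircle(W[k][:,:2].astype(np.float32)); print(c,r)
E
```

```text
0.11868692685538114 1519 [0.48532647 0.22166711 0.11789677] [0.02374961 0.02453732 0.00440789]
(0.48551446199417114, 0.22014333307743073) 0.014448149129748344
```

Emit:
{"op": "drive_tool", "data": {
  "plan": [
    [[-0.001,-0.003,0.03,0],[-0.001,-0.003,0.07,0],[-0.001,-0.003,0.1,0],[-0.001,-0.003,0.13,0],[-0.001,-0.003,0.15,0],[-0.001,-0.003,0.154,0],[-0.001,-0.003,0.154,0]]
  ]
}}

```text
time_s: 4.83
eef_pos: [0.4818, 0.2175, 0.0422]
eef_rot: [-0.0, 0.628, 0.778, -0.001]
wrist_force: [-0.0, -0.8, 1.8]
opening: 0.253
grasp_force: 61.9
```

Emit:
{"op": "drive_tool", "data": {
  "plan": [
    [[0,0,0,0],[0,0,0,0],[0,0,0,0],[0,0,0,0],[0,0,-0.03,0],[0,0,-0.08,0],[0,0,-0.14,0],[0,0,-0.2,0]]
  ],
  "jaw": 0.58
}}

```text
time_s: 5.5
eef_pos: [0.4813, 0.2177, 0.1239]
eef_rot: [-0.0, 0.628, 0.778, -0.0]
wrist_force: [0.6, 0.0, 1.0]
opening: 0.425
grasp_force: 0.0
```

```bash
python3 - <<'E'
from h import *
ctrl.camera('top')
o=ctrl.get_obs(); p,d=ctrl.camera('wrist'); W=cloud('wrist',d,(o['eef_pos'],o['eef_rot'])); z=W[...,2]
c=np.array((.4843,.2206)); k=(z>.045)&(z<.07)&(np.hypot(*(W[...,:2]-c).transpose(2,0,1))<.017)
print(k.sum(),np.percentile(z[k],90),(W[k].max(0)+W[k].min(0))/2,np.ptp(W[k],0))
go((.6621,.0787,.12,102.2),(.6621,.0787,.032,102.2))
E
```

```text
810 0.057184499664631135 [0.48330819 0.22153053 0.05179119] [0.02425024 0.02427649 0.013413  ]
t 5.6 p [0.4849 0.2185 0.1278] yaw 102.18 open 0.419 gf 0.0 F [1.  0.  0.5] tiltz [0.0086 0.0018]
(0.6621, 0.0787, 0.12, 102.2) -> [-0.4351  0.3591  0.0227] -0.0001 dist rows 5.4 0.0
(0.6621, 0.0787, 0.032, 102.2) -> [-0.4351  0.3572  0.2427] -0.0001 dist rows 5.9 0.0
```

Emit:
{"op": "drive_tool", "data": {
  "plan": [
    [[-0.431,0.364,0,0],[-0.431,0.364,0,0],[-0.431,0.364,0,0],[-0.431,0.364,0,0],[-0.431,0.364,0,0],[-0.431,0.364,0,0],[-0.431,0.364,0.05,0],[-0.431,0.364,0.12,0],[-0.431,0.364,0.19,0],[-0.431,0.364,0.235,0],[-0.431,0.364,0.235,0],[-0.431,0.364,0.235,0]]
  ],
  "jaw": 0.2
}}

```text
time_s: 6.6
eef_pos: [0.6592, 0.0799, 0.0274]
eef_rot: [-0.001, 0.628, 0.778, -0.001]
wrist_force: [-0.1, 0.2, 0.7]
opening: 0.799
grasp_force: 0.0
```

Emit:
{"op": "drive_tool", "data": {
  "plan": [
    [[0,0,0,0],[0,0,0,0],[0,0,0,0],[0,0,0,0],[0,0,0,0],[0,0,0,0],[0,0,0,0]]
  ],
  "jaw": 1
}}

```text
time_s: 7.18
eef_pos: [0.6616, 0.0799, 0.0306]
eef_rot: [0.001, 0.628, 0.778, 0.001]
wrist_force: [-1.5, 0.1, 6.8]
opening: 0.257
grasp_force: 58.7
```

```bash
python3 -c "
from h import *
go((.4914,.1813,.105,102.2))"
```

```text
t 7.18 p [0.6616 0.0799 0.0306] yaw 102.18 open 0.257 gf 58.7 F [-1.5  0.1  6.8] tiltz [ 0.003  -0.0002]
(0.4914, 0.1813, 0.105, 102.2) -> [ 0.3375 -0.3619 -0.1874] -0.0001 dist rows 5.1 0.0
```

Emit:
{"op": "drive_tool", "data": {
  "plan": [
    [[0,0,-0.1,0],[0,0,-0.19,0],[0.17,-0.18,-0.19,0],[0.338,-0.362,-0.19,0],[0.338,-0.362,-0.19,0],[0.338,-0.362,-0.19,0],[0.338,-0.362,-0.19,0],[0.338,-0.362,-0.19,0],[0.338,-0.362,-0.19,0],[0.338,-0.362,-0.19,0],[0.338,-0.362,-0.19,0],[0.338,-0.362,-0.19,0]]
  ]
}}

```text
time_s: 8.18
eef_pos: [0.4916, 0.1809, 0.1048]
eef_rot: [0.0, 0.629, 0.778, 0.0]
wrist_force: [-0.1, 0.1, 0.1]
opening: 0.252
grasp_force: 59.0
```

```bash
python3 - <<'E'
from h import *
o=ctrl.get_obs(); p,d=ctrl.camera('wrist'); 
W=cloud('wrist',d,(o['eef_pos'],o['eef_rot'])); z=W[...,2]; v,u=np.mgrid[0:420,0:560]
m=(abs(u-280)<21)&(abs(v-275)<25)&(z>.1)
zt=np.percentile(z[m],80); k=m&(abs(z-zt)<.003); c=(W[k].max(0)+W[k].min(0))/2; print(zt,k.sum(),c,np.ptp(W[k],0))
for n,c in [('1',(.4833,.2215)),('4',(.4296,.2087)),('5',(.4378,.1715)),('3',(.5003,.1463))]:
    k=(abs(z-.056)<.006)&(np.hypot(W[...,0]-c[0],W[...,1]-c[1])<.016)
    print(n,k.sum(),(W[k].max(0)+W[k].min(0))/2 if k.any() else '',np.ptp(W[k],0) if k.any() else '')
go((.4914,.1813,.04,102.2))
E
```

```text
0.1229701193400975 1224 [0.49277232 0.18237356 0.12221862] [0.02188811 0.01919605 0.00445931]
1 1066 [0.48350894 0.22120122 0.0544883 ] [0.02454758 0.0247705  0.00830042]
4 1109 [0.4296359  0.20781532 0.05426224] [0.0248152  0.02501863 0.00849626]
5 965 [0.43780218 0.17086047 0.05420996] [0.02489214 0.02535343 0.0083471 ]
3 0  
t 8.23 p [0.4913 0.1808 0.1046] yaw 102.09 open 0.253 gf 59.0 F [-0.  -0.2 -0. ] tiltz [ 0.0004 -0.    ]
(0.4914, 0.1813, 0.04, 102.2) -> [0.0011 0.0004 0.1614] -0.0006 dist rows 1.5 0.0
```

```bash
python3 - <<'E'
from h import *
o=ctrl.get_obs(); p,d=ctrl.camera('wrist'); 
W=cloud('wrist',d,(o['eef_pos'],o['eef_rot'])); z=W[...,2]; v,u=np.mgrid[0:420,0:560]
m=(abs(u-280)<26)&(abs(v-275)<45)&(abs(z-.1225)<.003)&(np.hypot(W[...,0]-.4927,W[...,1]-.1815)<.02)
c=(W[m].max(0)+W[m].min(0))/2; print(m.sum(),c,np.ptp(W[m],0),v[m].min(),v[m].max(),u[m].min(),u[m].max())
print(cv2.minEnclosingCircle(W[m&(abs(u-280)<22)][:,:2].astype(np.float32)))
E
```

```text
1741 [0.49159857 0.18110011 0.12249433] [0.02681802 0.02737516 0.00594054] 264 310 255 305
((0.4934346079826355, 0.17917367815971375), 0.013380410149693489)
```

Emit:
{"op": "drive_tool", "data": {
  "plan": [
    [[0.007,0.002,0.03,0],[0.007,0.002,0.07,0],[0.007,0.002,0.1,0],[0.007,0.002,0.13,0],[0.007,0.002,0.15,0],[0.007,0.002,0.162,0],[0.007,0.002,0.162,0],[0.007,0.002,0.162,0]]
  ]
}}

```text
time_s: 8.95
eef_pos: [0.4907, 0.1845, 0.0395]
eef_rot: [0.0, 0.628, 0.778, 0.0]
wrist_force: [-0.0, -0.3, -0.4]
opening: 0.255
grasp_force: 58.9
```

Emit:
{"op": "drive_tool", "data": {
  "plan": [
    [[0,0,0,0],[0,0,0,0],[0,0,0,0],[0,0,0,0],[0,0,-0.03,0],[0,0,-0.08,0],[0,0,-0.16,0],[0,0,-0.26,0],[0,0,-0.32,0],[0,0,-0.32,0]]
  ],
  "jaw": 0.58
}}

```text
time_s: 9.78
eef_pos: [0.4945, 0.1851, 0.1752]
eef_rot: [0.004, 0.628, 0.778, 0.004]
wrist_force: [1.2, 0.7, 0.2]
opening: 0.419
grasp_force: 0.0
```

```bash
python3 - <<'E'
from h import *
ctrl.camera('top')
o=ctrl.get_obs(); p,d=ctrl.camera('wrist'); W=cloud('wrist',d,(o['eef_pos'],o['eef_rot'])); z=W[...,2]
for c in [(.4845,.2198),(.4926,.1826),(.5006,.1455)]:
    k=(z>.045)&(z<.075)&(np.hypot(W[...,0]-c[0],W[...,1]-c[1])<.018)
    print(c,k.sum(),np.percentile(z[k],90),(W[k].max(0)+W[k].min(0))/2,np.ptp(W[k],0))
go((.461,-.083,.2,133.4))
E
```

```text
(0.4845, 0.2198) 622 0.057222183379314354 [0.48340254 0.22110975 0.05166616] [0.02440809 0.02484407 0.01323561]
(0.4926, 0.1826) 579 0.05726679756810465 [0.49113132 0.18283821 0.05173701] [0.02412796 0.02530258 0.0132724 ]
(0.5006, 0.1455) 547 0.05719643682745698 [0.50037154 0.14625619 0.05168052] [0.02443476 0.02390661 0.01300257]
t 9.88 p [0.4914 0.1846 0.1697] yaw 102.17 open 0.422 gf 0.0 F [-0.9 -0.4 -1.5] tiltz [0.0038 0.0005]
(0.461, -0.083, 0.2, 133.4) -> [-0.6379 -0.215  -0.0763] -0.1735 dist rows 6.5 4.4
```

Emit:
{"op": "drive_tool", "data": {
  "plan": [
    [[-0.638,-0.215,-0.03,-0.1735],[-0.638,-0.215,-0.03,-0.1735],[-0.638,-0.215,-0.03,-0.1735],[-0.638,-0.215,-0.03,-0.1735],[-0.638,-0.215,-0.03,-0.1735],[-0.638,-0.215,-0.03,-0.1735],[-0.638,-0.215,-0.03,-0.1735],[-0.638,-0.215,-0.03,-0.1735],[-0.638,-0.215,-0.03,-0.1735],[-0.638,-0.215,-0.03,-0.1735],[-0.638,-0.215,-0.03,-0.1735]]
  ]
}}

```text
time_s: 10.8
eef_pos: [0.4596, -0.0817, 0.1788]
eef_rot: [-0.001, 0.395, 0.919, 0.0]
wrist_force: [-0.0, -0.2, -0.2]
opening: 0.416
grasp_force: 0.0
```

```bash
python3 - <<'E'
from h import *
o=ctrl.get_obs(); p,d=ctrl.camera('wrist'); cv2.imwrite('pics/w3.png',p[:,:,::-1]); W=cloud('wrist',d,(o['eef_pos'],o['eef_rot'])); z=W[...,2]; np.save('w3.npy',W)
k=(np.hypot(W[...,0]-.462,W[...,1]+.081)<.03)&(z>.081)&(z<.096)
print(k.sum(),np.percentile(z[k],[10,50,90]),rect(W[k][:,:2]),W[k].mean(0))
k=(z>.1)&(z<.12)&(W[...,0]>.44); print('dome',k.sum(),rect(W[k][:,:2]),np.median(z[k]))
k=(np.hypot(W[...,0]-.462,W[...,1]+.081)<.04)&(z>.067)&(z<.080); print('ear',k.sum(),np.median(z[k]))
go((.461,-.083,.085,133.4))
E
```

```text
563 [0.08549753 0.09065164 0.09193062] (array([ 0.466 , -0.0885]), array([0.0168, 0.0438]), 47.65) [ 0.46635096 -0.08575004  0.08969286]
dome 7393 (array([ 0.5325, -0.1641]), array([0.1006, 0.1347]), 6.39) 0.10953217332025536
ear 1384 0.07548490972801356
t 10.85 p [ 0.4598 -0.0815  0.179 ] yaw 133.51 open 0.421 gf 0.0 F [-0.6  0.2  0.3] tiltz [-0.0014  0.001 ]
(0.461, -0.083, 0.085, 133.4) -> [-0.0051 -0.0003  0.2349] 0.0006 dist rows 2.3 0.0
```

View pics/w3.png

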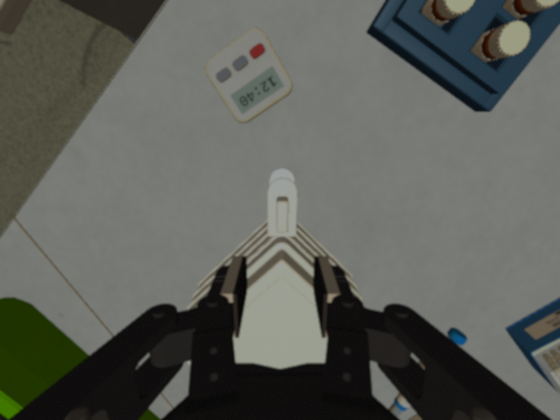

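The wrist view shows the rib at about (282,215), above the stepped corner of the stack. Next I measure the rib alone.

```bash
python3 - <<'E'
from h import *
W=np.load('w3.npy'); z=W[...,2]; v,u=np.mgrid[0:420,0:560]
k=(u>268)&(u<298)&(v>180)&(v<240)&(z>.0875)&(z<.096)
print(k.sum(),u[k].min(),u[k].max(),v[k].min(),v[k].max(),rect(W[k][:,:2]),np.median(W[k],0))
go((.461,-.083,.085,133.4))
E
```

```text
378 276 287 200 231 (array([ 0.4616, -0.0807]), array([0.0093, 0.0269]), 43.74) [ 0.46120335 -0.0801986   0.09114512]
t 10.85 p [ 0.4598 -0.0815  0.179 ] yaw 133.51 open 0.421 gf 0.0 F [-0.6  0.2  0.3] tiltz [-0.0014  0.001 ]
(0.461, -0.083, 0.085, 133.4) -> [-0.0051 -0.0003  0.2349] 0.0006 dist rows 2.3 0.0
```

Emit:
{"op": "drive_tool", "data": {
  "plan": [
    [[-0.002,0.004,0.08,0],[-0.002,0.004,0.14,0],[-0.002,0.004,0.19,0],[-0.002,0.004,0.22,0],[-0.002,0.004,0.237,0],[-0.002,0.004,0.237,0],[-0.002,0.004,0.237,0],[-0.002,0.004,0.237,0]]
  ],
  "jaw": 0.7
}}

```text
time_s: 11.52
eef_pos: [0.4627, -0.0825, 0.0859]
eef_rot: [0.001, 0.395, 0.919, 0.0]
wrist_force: [0.5, -0.4, 0.5]
opening: 0.301
grasp_force: 0.0
```

Emit:
{"op": "drive_tool", "data": {
  "plan": [
    [[0,0,0,0],[0,0,0,0],[0,0,0,0]]
  ],
  "jaw": 0.86
}}

```text
time_s: 11.77
eef_pos: [0.4624, -0.0829, 0.0856]
eef_rot: [0.001, 0.396, 0.918, -0.0]
wrist_force: [0.4, 0.3, -0.1]
opening: 0.14
grasp_force: 0.0
```

Emit:
{"op": "drive_tool", "data": {
  "plan": [
    [[0,0,0,0],[0,0,0,0],[0,0,0,0]]
  ],
  "jaw": 0.9
}}

```text
time_s: 12.02
eef_pos: [0.4623, -0.0829, 0.0855]
eef_rot: [0.0, 0.396, 0.918, 0.0]
wrist_force: [-1.5, 0.6, 5.6]
opening: 0.104
grasp_force: 23.6
```

```bash
python3 -c "
from h import *
go((.4616,-.0807,.084,133.7))"
```

```text
t 12.02 p [ 0.4623 -0.0829  0.0855] yaw 133.39 open 0.104 gf 23.6 F [-1.5  0.6  5.6] tiltz [ 0.0009 -0.0004]
(0.4616, -0.0807, 0.084, 133.7) -> [0.0051 0.0025 0.0037] -0.0017 dist rows 0.1 0.0
```

Emit:
{"op": "drive_tool", "data": {
  "plan": [
    [[0,0,-0.005,0],[0,0,-0.01,0],[0,0,-0.015,0],[0,0,-0.02,0],[0,0,-0.02,0]]
  ]
}}

```text
time_s: 12.43
eef_pos: [0.4617, -0.0825, 0.093]
eef_rot: [-0.0, 0.396, 0.918, 0.0]
wrist_force: [-0.4, 0.4, -1.2]
opening: 0.108
grasp_force: 23.0
```

```bash
cat > stk.py <<'E'
from h import *
def stack(tag):
    p,d=ctrl.camera('top'); W=cloud('top',d); z=W[...,2]; v,u=np.mgrid[0:420,0:560]
    k=(u>300)&(u<415)&(v>175)&(v<275)
    D=k&(z>.098)&(W[...,0]>.475)&(W[...,0]<.6)&(abs(W[...,1]+.174)<.07)
    A=np.c_[W[D][:,0]-.536,W[D][:,1]+.174,np.ones(D.sum())]; s=np.linalg.lstsq(A,W[D][:,2],rcond=None)[0]
    t=k&(W[...,0]>.588)&(W[...,1]<-.235)&(z>.02)   # other covers' tab
    l=k&(W[...,0]<.475)&(W[...,1]>-.10)&(z>.02)
    print(tag,'dome slope',np.round(s,4),'tilt deg',np.degrees(np.hypot(s[0],s[1])).round(2),'UR tab z',np.percentile(z[t],[10,25,50,75]).round(4),rect(W[t][:,:2]),'centre',rect(W[D][:,:2]))
    p,d=ctrl.camera('scene'); cv2.imwrite(f'pics/s_{tag}.png',p[:,:,::-1]); cv2.imwrite(f'pics/s_{tag}c.png',cv2.resize(p[200:380,150:310,::-1],None,fx=3,fy=3,interpolation=cv2.INTER_CUBIC))
    go((.4616,-.0807,.084,133.7))
E
python3 -c "
from stk import *
W=cloud('top',np.load('top0.npy'));z=W[...,2]; t=(W[...,0]>.588)&(W[...,1]<-.235)&(W[...,1]>-.3)&(W[...,0]<.65)&(z>.02); print(np.percentile(z[t],[10,25,50,75]),rect(W[t][:,:2]))
stack('a')"
```

```text
[0.04688755 0.04840514 0.05109363 0.06237405] (array([ 0.6085, -0.2626]), array([0.0239, 0.066 ]), 43.22)
a dome slope [-1.2376  0.7936  0.1384] tilt deg 84.24 UR tab z [0.0464 0.0482 0.051  0.0621] (array([ 0.6081, -0.2621]), array([0.0233, 0.0639]), 43.1) centre (array([ 0.534 , -0.1734]), array([0.1392, 0.119 ]), 88.63)
t 12.53 p [ 0.4617 -0.0825  0.0928] yaw 133.39 open 0.107 gf 23.0 F [ 0.2  0.1 -1.2] tiltz [-0.0003  0.0003]
(0.4616, -0.0807, 0.084, 133.7) -> [0.0034 0.0029 0.0221] -0.0017 dist rows 0.2 0.0
```

```bash
sed -i 's/(z>.098)&/(z>.098)\&(z<.125)\&(W[...,0]-W[...,1]>.68)\&/' stk.py; python3 -c "
from stk import *
stack('b')"
```

```text
b dome slope [0.0016 0.0382 0.1102] tilt deg 2.19 UR tab z [0.0462 0.0484 0.051  0.0639] (array([ 0.608 , -0.2623]), array([0.024 , 0.0631]), 42.66) centre (array([ 0.5363, -0.1745]), array([0.1368, 0.1152]), 88.27)
t 12.63 p [ 0.4617 -0.0825  0.0927] yaw 133.4 open 0.105 gf 23.0 F [-0.4 -0.  -0.6] tiltz [-0.0004  0.0004]
(0.4616, -0.0807, 0.084, 133.7) -> [0.0034 0.003  0.0219] -0.0017 dist rows 0.2 0.0
```

View pics/s_ac.png

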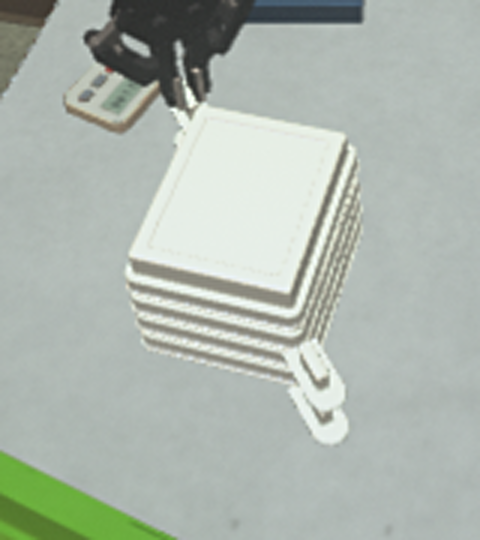

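The crop shows the rib held at (190,100) and the cover starting to tilt, and the lower tab hasn't moved. I'll keep peeling.

Emit:
{"op": "drive_tool", "data": {
  "plan": [
    [[0,0,-0.006,0],[0,0,-0.012,0],[0,0,-0.018,0],[0,0,-0.024,0],[0,0,-0.03,0],[0,0,-0.03,0],[0,0,-0.03,0]]
  ]
}}

```text
time_s: 13.22
eef_pos: [0.4621, -0.0828, 0.1052]
eef_rot: [0.0, 0.396, 0.918, 0.0]
wrist_force: [0.4, -1.6, -2.1]
opening: 0.106
grasp_force: 23.2
```

```bash
python3 -c "
from stk import *
stack('c')"
```

```text
c dome slope [-0.0016  0.0924  0.1148] tilt deg 5.29 UR tab z [0.0467 0.0487 0.0509 0.062 ] (array([ 0.6074, -0.2611]), array([0.0249, 0.0638]), 40.19) centre (array([ 0.5405, -0.1728]), array([0.148 , 0.1125]), 83.23)
t 13.32 p [ 0.462  -0.0828  0.1049] yaw 133.4 open 0.112 gf 23.2 F [ 1.3 -2.1 -1.6] tiltz [ 0.0004 -0.0002]
(0.4616, -0.0807, 0.084, 133.7) -> [0.0045 0.0028 0.0524] -0.0017 dist rows 0.5 0.0
```

View pics/s_cc.png

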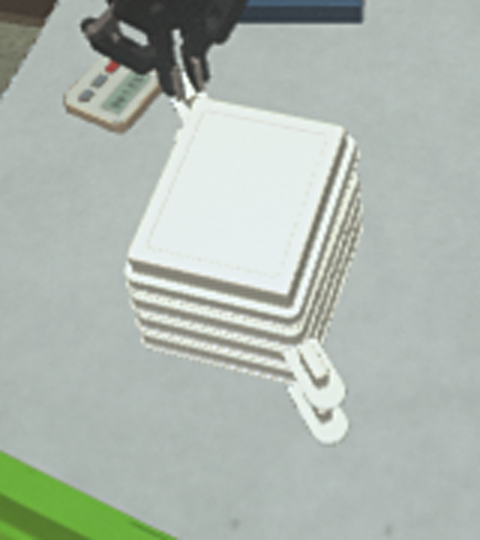

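Emit:
{"op": "drive_tool", "data": {
  "plan": [
    [[0,0,-0.005,0],[0,0,-0.01,0],[0,0,-0.01,0],[0,0,-0.01,0]]
  ]
}}

```text
time_s: 13.65
eef_pos: [0.4619, -0.0825, 0.1089]
eef_rot: [-0.0, 0.396, 0.918, 0.0]
wrist_force: [0.4, -0.8, -1.1]
opening: 0.112
grasp_force: 23.5
```

```bash
python3 - <<'E'
from stk import *
ctrl_d=ctrl.camera('top')[1]; sd=ctrl.camera('scene')[1]
for nm,cam,d in [('top0','top',np.load('top0.npy')),('topnow','top',ctrl_d),('sc0','scene',np.load('scene0.npy')),('scnow','scene',sd)]:
    W=cloud(cam,d); z=W[...,2]; a=np.radians(-1.6); x=W[...,0]-.5362; y=W[...,1]+.1737
    X=np.cos(a)*x+np.sin(a)*y; Y=-np.sin(a)*x+np.cos(a)*y
    k=(abs(X)<.05)&(abs(Y)<.06)&(z>.095)&(z<.14)&(Y-X<.06)
    A=np.c_[X[k],Y[k],np.ones(k.sum())]; s=np.linalg.lstsq(A,z[k],rcond=None)[0]
    r=z[k]-A@s; g=abs(r)<.004; s=np.linalg.lstsq(A[g],z[k][g],rcond=None)[0]
    f=lambda X,Y:(s@[X,Y,1]).round(4)
    t=(W[...,0]>.588)&(W[...,1]<-.235)&(W[...,1]>-.3)&(W[...,0]<.65)&(z>.02)
    print(nm,k.sum(),g.sum(),s.round(4),'tab',f(-.078,.088),'far',f(.06,-.07),'+x+y',f(.058,.068),'-x-y',f(-.058,-.068),'tabUR',np.percentile(z[t],[25,50]).round(4))
go()
E
```

```text
top0 1579 1421 [ 0.0005 -0.0046  0.107 ] tab 0.1066 far 0.1074 +x+y 0.1067 -x-y 0.1073 tabUR [0.0484 0.0511]
topnow 1480 1330 [0.0036 0.1494 0.1173] tab 0.1301 far 0.107 +x+y 0.1276 -x-y 0.1069 tabUR [0.0477 0.0505]
sc0 1978 1976 [ 0.0022 -0.0015  0.1081] tab 0.1078 far 0.1083 +x+y 0.1081 -x-y 0.108 tabUR [0.0497 0.0517]
scnow 2200 2196 [-0.0009  0.1492  0.118 ] tab 0.1312 far 0.1075 +x+y 0.1281 -x-y 0.1079 tabUR [0.0495 0.0515]
t 13.75 p [ 0.4618 -0.0826  0.1088] yaw 133.4 open 0.107 gf 23.4 F [ 0.5 -0.3 -2.3] tiltz [-0.0002  0.0001]
```

The tab is up 23 mm, the far corner is at 0, and the lower covers haven't moved. The cover has also rolled about the rib, so I'll tighten the grip to flatten the rib between the pads.

Emit:
{"op": "drive_tool", "data": {
  "plan": [
    [[0,0,0,0],[0,0,0,0],[0,0,0,0],[0,0,0,0]]
  ],
  "jaw": 1
}}

```text
time_s: 14.08
eef_pos: [0.4617, -0.0826, 0.1088]
eef_rot: [-0.0, 0.396, 0.918, 0.0]
wrist_force: [-0.6, -1.0, -2.9]
opening: 0.088
grasp_force: 58.5
```

```bash
cat > pl.py <<'E'
from h import *
def plane():
    for nm in ('top','scene'):
        W=cloud(nm,ctrl.camera(nm)[1]); z=W[...,2]; a=np.radians(-1.6); x=W[...,0]-.5362; y=W[...,1]+.1737
        X=np.cos(a)*x+np.sin(a)*y; Y=-np.sin(a)*x+np.cos(a)*y
        k=(abs(X)<.05)&(abs(Y)<.06)&(z>.09)&(z<.16)&(Y-X<.06)
        A=np.c_[X[k],Y[k],np.ones(k.sum())]; g=np.ones(k.sum(),bool)
        for _ in range(3): s=np.linalg.lstsq(A[g],z[k][g],rcond=None)[0]; g=abs(z[k]-A@s)<.004
        f=lambda X,Y:(s@[X,Y,1]).round(4)
        t=(W[...,0]>.588)&(W[...,1]<-.235)&(W[...,1]>-.3)&(W[...,0]<.65)&(z>.02)
        print(nm,k.sum(),g.sum(),s.round(4),'tab',f(-.078,.088),'far',f(.06,-.07),'+x+y',f(.058,.068),'-x-y',f(-.058,-.068),'tabUR',np.percentile(z[t],[25,50]).round(4))
    go()
E
python3 -c "
from pl import *
plane()"
```

```text
top 1479 1344 [0.0015 0.1504 0.1171] tab 0.1302 far 0.1066 +x+y 0.1274 -x-y 0.1068 tabUR [0.048  0.0509]
scene 2190 2183 [0.0005 0.1459 0.1178] tab 0.1306 far 0.1077 +x+y 0.1278 -x-y 0.1079 tabUR [0.0495 0.0514]
t 14.18 p [ 0.4618 -0.0826  0.1088] yaw 133.4 open 0.085 gf 58.5 F [ 0.3 -0.5 -2.6] tiltz [-0.0003  0.0002]
```

Emit:
{"op": "drive_tool", "data": {
  "plan": [
    [[0,0,0,0],[0,0,0,0],[0,0,-0.004,0],[0,0,-0.008,0],[0,0,-0.012,0],[0,0,-0.012,0]]
  ],
  "jaw": 0.92
}}

```text
time_s: 14.68
eef_pos: [0.462, -0.0827, 0.114]
eef_rot: [0.0, 0.396, 0.918, 0.0]
wrist_force: [-1.3, -0.4, -3.0]
opening: 0.086
grasp_force: 58.4
```

```bash
python3 -c "
from pl import *
plane()"
```

```text
top 1480 1352 [-0.0014  0.169   0.12  ] tab 0.1349 far 0.1081 +x+y 0.1314 -x-y 0.1086 tabUR [0.0499 0.0527]
scene 2225 2212 [-0.0031  0.1681  0.1207] tab 0.1358 far 0.1088 +x+y 0.132 -x-y 0.1095 tabUR [0.051 0.053]
t 14.78 p [ 0.4619 -0.0827  0.1138] yaw 133.4 open 0.09 gf 58.4 F [-0.1 -0.5 -3.1] tiltz [ 0.0001 -0.    ]
```

The lower covers' tab rose about 2 mm because the full grip resists pivoting. I'll ease back down, soften the grip, and keep peeling with it soft.

Emit:
{"op": "drive_tool", "data": {
  "plan": [
    [[0,0,0.006,0],[0,0,0.013,0],[0,0,0.013,0]]
  ]
}}

```text
time_s: 15.03
eef_pos: [0.4617, -0.0826, 0.1079]
eef_rot: [-0.0, 0.396, 0.918, -0.0]
wrist_force: [0.6, -1.3, -1.9]
opening: 0.087
grasp_force: 58.5
```

Emit:
{"op": "drive_tool", "data": {
  "plan": [
    [[0,0,0,0],[0,0,0,0],[0,0,-0.006,0],[0,0,-0.012,0],[0,0,-0.018,0],[-0.003,-0.002,-0.024,0],[-0.004,-0.003,-0.03,0],[-0.004,-0.003,-0.03,0]]
  ],
  "jaw": 0.9
}}

```text
time_s: 15.7
eef_pos: [0.4626, -0.0849, 0.1213]
eef_rot: [0.001, 0.396, 0.918, -0.0]
wrist_force: [1.0, -0.4, -1.7]
opening: 0.099
grasp_force: 29.8
```

```bash
python3 -c "
from pl import *
plane()"
```

```text
top 1445 1324 [-0.0733  0.1718  0.1223] tab 0.1432 far 0.1059 +x+y 0.1298 -x-y 0.1149 tabUR [0.048  0.0504]
scene 2286 2280 [-0.0717  0.1675  0.123 ] tab 0.1434 far 0.107 +x+y 0.1302 -x-y 0.1158 tabUR [0.0496 0.0513]
t 15.8 p [ 0.4624 -0.0849  0.1208] yaw 133.4 open 0.098 gf 29.8 F [ 0.6 -1.2 -0.9] tiltz [ 0.0009 -0.0005]
```

The -x-y side has released and the stack is flat again. I'll continue the same way.

Emit:
{"op": "drive_tool", "data": {
  "plan": [
    [[-0.001,0,-0.006,0],[-0.002,0,-0.012,0],[-0.003,0,-0.018,0],[-0.004,0,-0.024,0],[-0.006,0,-0.03,0],[-0.006,0,-0.03,0]]
  ]
}}

```text
time_s: 16.3
eef_pos: [0.4641, -0.0865, 0.1331]
eef_rot: [0.0, 0.396, 0.918, 0.0]
wrist_force: [0.1, 0.2, -2.0]
opening: 0.102
grasp_force: 29.2
```

```bash
python3 -c "
from pl import *
plane()"
```

```text
top 1402 1269 [-0.1301  0.1991  0.1274] tab 0.1551 far 0.1057 +x+y 0.1334 -x-y 0.1214 tabUR [0.0486 0.0509]
scene 2394 2384 [-0.1306  0.2012  0.1281] tab 0.1559 far 0.1061 +x+y 0.1342 -x-y 0.1219 tabUR [0.0494 0.0512]
t 16.4 p [ 0.4638 -0.0864  0.1326] yaw 133.4 open 0.103 gf 29.2 F [ 0.9 -0.7 -2.1] tiltz [ 0.0002 -0.0001]
```

Emit:
{"op": "drive_tool", "data": {
  "plan": [
    [[-0.001,0,-0.006,0],[-0.003,0,-0.012,0],[-0.004,0,-0.018,0],[-0.006,0,-0.024,0],[-0.008,0,-0.03,0],[-0.01,0,-0.036,0],[-0.01,0,-0.036,0]]
  ]
}}

```text
time_s: 16.98
eef_pos: [0.4669, -0.0895, 0.1475]
eef_rot: [0.0, 0.396, 0.918, 0.0]
wrist_force: [0.8, -1.1, -3.3]
opening: 0.106
grasp_force: 28.2
```

```bash
sed -i 's/z<.16/z<.2/' pl.py; python3 -c "
from pl import *
plane()"
```

```text
top 1267 1169 [-0.1935  0.2546  0.1341] tab 0.1716 far 0.1046 +x+y 0.1402 -x-y 0.128 tabUR [0.0485 0.0505]
scene 2526 2504 [-0.1934  0.2544  0.1346] tab 0.1721 far 0.1052 +x+y 0.1407 -x-y 0.1285 tabUR [0.0493 0.051 ]
t 17.08 p [ 0.4666 -0.0894  0.147 ] yaw 133.4 open 0.102 gf 28.2 F [ 1.  -0.4 -2.1] tiltz [ 0.0004 -0.0002]
```

Emit:
{"op": "drive_tool", "data": {
  "plan": [
    [[-0.002,0,-0.008,0],[-0.004,0,-0.016,0],[-0.007,0,-0.024,0],[-0.01,0,-0.032,0],[-0.013,0,-0.04,0],[-0.013,0,-0.04,0]]
  ]
}}

```text
time_s: 17.58
eef_pos: [0.4707, -0.0934, 0.1638]
eef_rot: [0.001, 0.396, 0.918, 0.0]
wrist_force: [-0.4, -1.3, -3.1]
opening: 0.099
grasp_force: 27.0
```

```bash
python3 -c "
from pl import *
plane()
p,d=ctrl.camera('scene'); cv2.imwrite('pics/s_d.png',cv2.resize(p[160:380,130:330,::-1],None,fx=2.5,fy=2.5))"
```

```text
top 1104 1025 [-0.2699  0.32    0.1419] tab 0.1911 far 0.1033 +x+y 0.148 -x-y 0.1358 tabUR [0.0483 0.0505]
scene 2682 2650 [-0.2692  0.3182  0.1423] tab 0.1913 far 0.1038 +x+y 0.1483 -x-y 0.1362 tabUR [0.0493 0.051 ]
t 17.68 p [ 0.4703 -0.0932  0.1631] yaw 133.39 open 0.098 gf 27.0 F [ 1.2 -1.7 -1.9] tiltz [ 0.0005 -0.0003]
```

View pics/s_d.png

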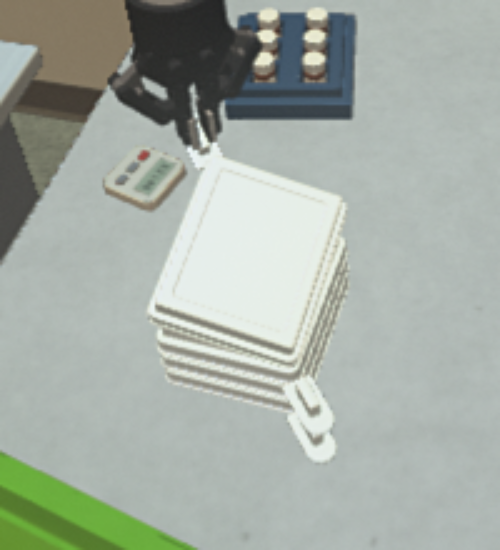

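The picture shows the cover peeled far up, about 23°, with the far corner still resting on the stack and the stack in place. I'll firm the grip and lift off.

Emit:
{"op": "drive_tool", "data": {
  "plan": [
    [[0,0,0,0],[0,0,0,0],[0,0,0,0],[0,0,-0.01,0],[0,0,-0.03,0],[0,0,-0.06,0],[0,0,-0.1,0],[0,0,-0.1,0]]
  ],
  "jaw": 1
}}

```text
time_s: 18.4
eef_pos: [0.4716, -0.0935, 0.2061]
eef_rot: [0.002, 0.395, 0.918, 0.0]
wrist_force: [0.2, -1.4, -2.1]
opening: 0.082
grasp_force: 58.5
```

```bash
python3 -c "
from pl import *
plane()
p,d=ctrl.camera('scene'); cv2.imwrite('pics/s_e.png',cv2.resize(p[100:380,130:330,::-1],None,fx=2,fy=2))"
```

```text
top 1039 970 [-0.3448  0.4498  0.1676] tab 0.234 far 0.1154 +x+y 0.1781 -x-y 0.157 tabUR [0.0708 0.0742]
scene 3163 2978 [-0.3527  0.455   0.1677] tab 0.2352 far 0.1147 +x+y 0.1782 -x-y 0.1572 tabUR [0.0268 0.0718]
t 18.5 p [ 0.4704 -0.0931  0.2035] yaw 133.41 open 0.078 gf 58.6 F [ 0.9 -0.1 -2.8] tiltz [ 0.0014 -0.0006]
```

View pics/s_e.png

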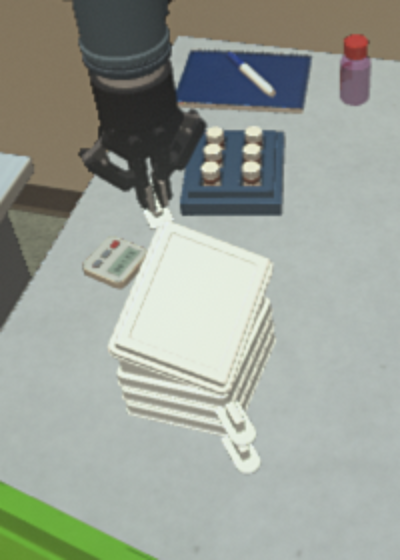

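The stack is tipping, because the far corner still clings. I'll lower it straight back down.

Emit:
{"op": "drive_tool", "data": {
  "plan": [
    [[0,0,0.03,0],[0,0,0.06,0],[0,0,0.09,0],[0,0,0.1,0],[0,0,0.1,0]]
  ]
}}

```text
time_s: 18.97
eef_pos: [0.469, -0.0925, 0.1612]
eef_rot: [-0.002, 0.396, 0.918, 0.0]
wrist_force: [0.5, 0.0, -0.7]
opening: 0.083
grasp_force: 60.6
```

```bash
python3 -c "
from pl import *
plane()"
```

```text
top 1104 998 [-0.2574  0.337   0.1366] tab 0.1863 far 0.0976 +x+y 0.1446 -x-y 0.1286 tabUR [0.0478 0.0501]
scene 2709 2671 [-0.2672  0.3507  0.1382] tab 0.1899 far 0.0976 +x+y 0.1465 -x-y 0.1298 tabUR [0.0492 0.0506]
t 19.07 p [ 0.4701 -0.0931  0.163 ] yaw 133.4 open 0.082 gf 60.4 F [-0.2 -0.2 -0.5] tiltz [-0.0003  0.0001]
```

The stack is flat again. The far end wedged at that large tilt because the shallow grip slips in pitch. I'll lower the cover back, regrip deeper, re-peel with a soft grip to a moderate tilt, then firm up and lift off briskly.

Emit:
{"op": "drive_tool", "data": {
  "plan": [
    [[0,0,0,0],[0.005,0,0.02,0],[0.01,0,0.045,0],[0.016,0.001,0.07,0],[0.022,0.001,0.1,0],[0.027,0.002,0.13,0],[0.032,0.002,0.16,0],[0.033,0.002,0.175,0],[0.033,0.002,0.175,0],[0.033,0.002,0.175,0]]
  ],
  "jaw": 0.9
}}

```text
time_s: 19.9
eef_pos: [0.4613, -0.0828, 0.0926]
eef_rot: [-0.0, 0.395, 0.919, -0.0]
wrist_force: [-1.9, 1.7, 6.9]
opening: 0.1
grasp_force: 39.4
```

```bash
python3 -c "
from pl import *
plane()"
```

```text
top 1631 1462 [ 0.0899 -0.0801  0.1327] tab 0.1186 far 0.1437 +x+y 0.1325 -x-y 0.1329 tabUR [0.0481 0.0506]
scene 1856 1855 [ 0.0888 -0.0826  0.1338] tab 0.1196 far 0.1449 +x+y 0.1334 -x-y 0.1343 tabUR [0.0496 0.0515]
t 20.0 p [ 0.4613 -0.0828  0.0927] yaw 133.42 open 0.102 gf 39.4 F [-3.2  1.2  7.9] tiltz [-0.0004 -0.0002]
```

The cover is now off at the far corner: it is up 37 mm, the tab end rests on the stack, and the stack is flat. I'll firm the grip and lift straight up.

Emit:
{"op": "drive_tool", "data": {
  "plan": [
    [[0,0,0,0],[0,0,0,0],[0,0,0,0],[0,0,-0.01,0],[0,0,-0.025,0],[0,0,-0.045,0],[0,0,-0.065,0],[0,0,-0.065,0]]
  ],
  "jaw": 1
}}

```text
time_s: 20.67
eef_pos: [0.4628, -0.0835, 0.1208]
eef_rot: [0.002, 0.396, 0.918, -0.0]
wrist_force: [1.0, 0.4, -1.6]
opening: 0.099
grasp_force: 58.6
```

```bash
python3 -c "
from pl import *
plane()
p,d=ctrl.camera('scene'); cv2.imwrite('pics/s_f.png',cv2.resize(p[100:380,130:330,::-1],None,fx=2,fy=2))"
```

```text
top 1694 1541 [ 0.0816 -0.0753  0.1599] tab 0.1469 far 0.17 +x+y 0.1595 -x-y 0.1603 tabUR [0.0486 0.0506]
scene 1890 1889 [ 0.0858 -0.0772  0.1604] tab 0.1469 far 0.1709 +x+y 0.1601 -x-y 0.1606 tabUR [0.0495 0.0518]
t 20.77 p [ 0.4621 -0.0831  0.1195] yaw 133.4 open 0.098 gf 58.6 F [-0.8  0.3 -1.6] tiltz [ 0.0015 -0.0007]
```

View pics/s_f.png

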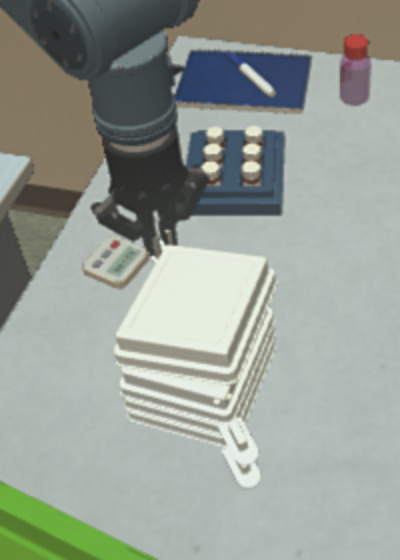

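The cover is free and held, and the wrist feels 1.6 N, about its weight. The stack is in place. The cover is still tilted about 0.11 rad, so I'll level it by setting it flat on the open bench at about (0.66, 0.045), then take it to the rack.

Emit:
{"op": "drive_tool", "data": {
  "plan": [
    [[0,0,-0.06,0],[0,0,-0.12,0],[0.02,0.06,-0.12,0],[0.045,0.14,-0.12,0],[0.07,0.23,-0.12,0],[0.1,0.32,-0.12,0],[0.13,0.41,-0.12,0],[0.155,0.5,-0.12,0],[0.175,0.565,-0.12,0],[0.187,0.596,-0.12,0],[0.187,0.596,-0.12,0],[0.187,0.596,-0.12,0]]
  ]
}}

```text
time_s: 21.82
eef_pos: [0.5828, 0.1352, 0.1661]
eef_rot: [-0.001, 0.395, 0.919, -0.001]
wrist_force: [-0.2, -0.4, -0.5]
opening: 0.096
grasp_force: 58.8
```

```bash
cat > hp.py <<'E'
from h import *
def held(C,zlo,zhi,save=None):
    """fit the cover's dome near world xy C; tilt, height, centre, yaw"""
    for nm in ('top','scene'):
        p,d=ctrl.camera(nm); W=cloud(nm,d); z=W[...,2]
        if save and nm==save: cv2.imwrite(f'pics/{save}_h.png',p[:,:,::-1])
        k=(np.hypot(W[...,0]-C[0],W[...,1]-C[1])<.05)&(z>zlo)&(z<zhi)
        A=np.c_[W[k][:,0]-C[0],W[k][:,1]-C[1],np.ones(k.sum())]; g=np.ones(k.sum(),bool)
        for _ in range(3): s=np.linalg.lstsq(A[g],W[k][g][:,2],rcond=None)[0]; g=abs(W[k][:,2]-A@s)<.004
        X=W[...,0]-C[0]; Y=W[...,1]-C[1]
        f=(np.hypot(X,Y)<.11)&(abs(z-(s[0]*X+s[1]*Y+s[2]))<.006)
        l,lab=cv2.connectedComponents(f.astype(np.uint8)); i=lab[k][g]; b=np.bincount(i).argmax(); f=lab==b
        print(nm,g.sum(),'slope,z',s.round(4),'tilt',np.hypot(*s[:2]).round(3),rect(W[f][:,:2]))
    go()
E
python3 -c "
from hp import *
held((.66,.045),.1,.3)
go((.584,.135,.03,133.4))"
```

```text
top 1106 slope,z [ 0.0735 -0.0808  0.2048] tilt 0.109 (array([0.6529, 0.0493]), array([0.1328, 0.1165]), 88.48)
scene 899 slope,z [ 0.0769 -0.0758  0.2062] tilt 0.108 (array([0.6503, 0.0561]), array([0.1525, 0.1213]), 88.22)
t 21.92 p [0.5827 0.1341 0.1664] yaw 133.35 open 0.095 gf 58.8 F [ 0.6 -0.4 -0.8] tiltz [-0.0014 -0.0006]
t 21.92 p [0.5827 0.1341 0.1664] yaw 133.35 open 0.095 gf 58.8 F [ 0.6 -0.4 -0.8] tiltz [-0.0014 -0.0006]
(0.584, 0.135, 0.03, 133.4) -> [-0.0008  0.0045  0.3409] -0.0003 dist rows 3.3 0.0
```

Emit:
{"op": "drive_tool", "data": {
  "plan": [
    [[0,0,0.08,0],[0,0,0.17,0],[0,0,0.25,0],[0,0,0.32,0],[0,0,0.35,0],[0,0,0.37,0],[0,0,0.383,0],[0,0,0.383,0],[0,0,0.383,0]]
  ]
}}

```text
time_s: 22.67
eef_pos: [0.5847, 0.135, 0.0152]
eef_rot: [0.001, 0.396, 0.918, 0.001]
wrist_force: [0.3, 0.0, -1.3]
opening: 0.094
grasp_force: 58.8
```

Emit:
{"op": "drive_tool", "data": {
  "plan": [
    [[0,0,0,0],[0,0,0,0],[0,0,0,0],[0,0,0,0]]
  ],
  "jaw": 0.8
}}

```text
time_s: 23.0
eef_pos: [0.584, 0.1353, 0.0146]
eef_rot: [0.001, 0.395, 0.918, 0.0]
wrist_force: [-0.0, 0.1, 0.6]
opening: 0.207
grasp_force: 0.0
```

```bash
python3 -c "
from hp import *
held((.66,.045),.02,.09)"
```

```text
top 799 slope,z [-0.0021 -0.0058  0.035 ] tilt 0.006 (array([0.6552, 0.0472]), array([0.1332, 0.1144]), 88.28)
scene 894 slope,z [ 0.0031 -0.0012  0.036 ] tilt 0.003 (array([0.6562, 0.0489]), array([0.14  , 0.1164]), 88.17)
t 23.1 p [0.5837 0.1353 0.0141] yaw 133.41 open 0.2 gf 0.0 F [ 0.5  0.1 -0. ] tiltz [ 0.0007 -0.    ]
```

The cover lies flat. I'll regrip it deeper and firmly, then lift.

Emit:
{"op": "drive_tool", "data": {
  "plan": [
    [[0.006,0,0.008,0],[0.006,0,0.014,0],[0.006,0,0.014,0]]
  ]
}}

```text
time_s: 23.35
eef_pos: [0.581, 0.1371, 0.0072]
eef_rot: [-0.001, 0.395, 0.918, -0.0]
wrist_force: [0.2, 0.1, -0.2]
opening: 0.198
grasp_force: 0.0
```

Emit:
{"op": "drive_tool", "data": {
  "plan": [
    [[0,0,0,0],[0,0,0,0],[0,0,0,0],[0,0,0,0],[0,0,-0.03,0],[0,0,-0.1,0],[0,0,-0.2,0],[0,0,-0.3,0],[0,0,-0.4,0],[0,0,-0.45,0],[0,0,-0.45,0],[0,0,-0.45,0]]
  ],
  "jaw": 1
}}

```text
time_s: 24.35
eef_pos: [0.5827, 0.137, 0.1904]
eef_rot: [0.002, 0.396, 0.918, 0.001]
wrist_force: [-0.8, 0.3, -1.5]
opening: 0.092
grasp_force: 60.4
```

```bash
python3 - <<'E'
from hp import *
held((.657,.047),.1,.3)
a=np.radians(12.2); t=np.array([.464,.1754])+np.array([-78*np.cos(a)-88*np.sin(a),-78*np.sin(a)+88*np.cos(a)])/1000
print(t); go((*t,.19,147.2))
E
```

```text
top 1158 slope,z [-0.0011  0.0077  0.2171] tilt 0.008 (array([0.6567, 0.0476]), array([0.1346, 0.1161]), 88.54)
scene 1009 slope,z [-0.0022  0.0071  0.2158] tilt 0.007 (array([0.6559, 0.0475]), array([0.139, 0.116]), 88.12)
t 24.45 p [0.5806 0.1369 0.1868] yaw 133.39 open 0.095 gf 60.4 F [ 0.2 -0.3 -1.6] tiltz [-0.0025 -0.    ]
[0.36916498 0.24492926]
t 24.45 p [0.5806 0.1369 0.1868] yaw 133.39 open 0.095 gf 60.4 F [ 0.2 -0.3 -1.6] tiltz [-0.0025 -0.    ]
(np.float64(0.36916497815761035), np.float64(0.2449292645736561), 0.19, 147.2) -> [ 0.5594 -0.1986 -0.0066] -0.0767 dist rows 5.7 1.9
```

Emit:
{"op": "drive_tool", "data": {
  "plan": [
    [[0.04,-0.014,0,0],[0.11,-0.04,0,-0.01],[0.2,-0.07,0,-0.025],[0.29,-0.103,0,-0.04],[0.38,-0.135,0,-0.055],[0.46,-0.163,0,-0.07],[0.52,-0.185,0.01,-0.077],[0.55,-0.195,0.025,-0.077],[0.56,-0.199,0.04,-0.077],[0.56,-0.199,0.055,-0.077],[0.56,-0.199,0.055,-0.077],[0.56,-0.199,0.055,-0.077]]
  ]
}}

```text
time_s: 25.45
eef_pos: [0.3708, 0.2444, 0.1653]
eef_rot: [-0.0, 0.282, 0.959, -0.001]
wrist_force: [0.5, -0.3, -0.2]
opening: 0.094
grasp_force: 60.3
```

Emit:
{"op": "drive_tool", "data": {
  "plan": [
    [[0,0,0,0],[0,0,0,0],[0,0,0,0],[0,0,0,0],[0,0,0,0],[0,0,0,0]]
  ]
}}

```text
time_s: 25.95
eef_pos: [0.3702, 0.245, 0.1662]
eef_rot: [0.0, 0.282, 0.959, 0.0]
wrist_force: [0.1, 0.8, -1.2]
opening: 0.098
grasp_force: 60.3
```

```bash
python3 - <<'E'
from hp import *
held((.464,.1754),.1,.3,'scene')
W=cloud('top',ctrl.camera('top')[1]); z=W[...,2]
k=(z>.076)&(z<.1)&(abs(W[...,0]-.536)<.09)&(abs(W[...,1]+.174)<.1); print('stack',k.sum(),np.median(z[k]),rect(W[k][:,:2]))
W0=cloud('top',np.load('top0.npy'))
for w in (W0,W):
    t=(w[...,0]>.588)&(w[...,1]<-.235)&(w[...,1]>-.3)&(w[...,0]<.65)&(w[...,2]>.02); print('UR tab',rect(w[t][:,:2]),np.percentile(w[t][:,2],[25,50]))
    b=(w[...,2]>.1)&(np.hypot(w[...,0]-.599,w[...,1]-.4)<.04); print('bottle',w[b].mean(0))
E
```

```text
top 1254 slope,z [-0.0029  0.0046  0.1928] tilt 0.005 (array([0.4634, 0.1759]), array([0.1165, 0.1371]), 12.34)
scene 693 slope,z [-0.0053  0.0049  0.1939] tilt 0.007 (array([0.4637, 0.1763]), array([0.1156, 0.142 ]), 12.25)
t 26.05 p [0.3701 0.245  0.1662] yaw 147.26 open 0.099 gf 60.3 F [-0.5 -0.  -0.7] tiltz [0.0002 0.    ]
stack 2241 0.083270170019482 (array([ 0.5262, -0.162 ]), array([0.1417, 0.1226]), 83.99)
UR tab (array([ 0.6085, -0.2626]), array([0.0239, 0.066 ]), 43.22) [0.04840514 0.05109363]
bottle [0.59916155 0.39916382 0.10666552]
UR tab (array([ 0.5993, -0.2601]), array([0.0254, 0.0503]), 41.4) [0.04823928 0.05008398]
bottle [0.59848183 0.39928323 0.10654479]
```

View pics/scene_h.png

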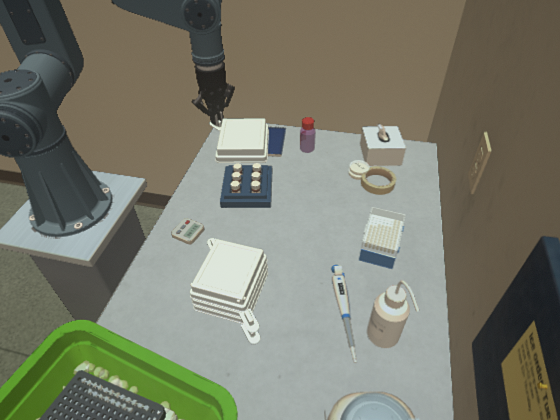

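The scene view shows the cover held level and square over the filled rack, all six caps upright at about (248,180), the bottle untouched, and the three lower covers standing flat. The lower covers have moved about 15 mm, which is within the 30 mm limit. I'm handing in.

```bash
python3 -c "
from bench import ctrl
print(ctrl.hand_in())"
```

```text
the job is handed in; nothing more can be done
None
```

The job is handed in, though the hand-in returned no verdict: both spares are fully down in cells 1 and 2, and the peeled cover is held level and square about 10 cm above the caps. On the first lift-off the lower covers tipped up about 2 cm at one corner; I set them back down, and they now stand flat about 15 mm from their start (limit 30 mm).

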